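Empty the large-bead bay of a carver's tray

TASK

Take the wooden bead tray by its handle and tip it on the corner of the bay that holds the two large beads, so that both roll out through the gap at that corner into the wooden bowl and the three small beads stay in the tray. Then set the tray down level on the bench, let go, and leave the bowl about where it stands. Do not touch the beads with the gripper, and leave everything else on the bench in its place.

Things in the scene. Friction and masses are not known exactly. Their poses are not given: they have to be found in the camera images.
- tray: loose square wooden tray, 190 x 190 mm, about 0.4 kg, standing at any yaw on either side of the bench. Origin: centre of its underside; z up, x and y along its sides. Two dividers (6 mm thick, 46 mm high) along its x and y axes make four equal square bays. The rim is 6 mm thick and 52 mm high. The large beads lie in the +x +y bay
- tray_handle (a point): centre of the tray's handle, a wooden bar 90 mm long along the tray's x, 22 mm wide along y, 30 mm high, on an 18 mm square post over the tray's middle; 100 mm above the underside (bar from 85 to 115 mm)
- tray_spout (a point): bay floor at the tray's very +x +y corner (x = y = 95 mm, 23 mm above the underside), in that bay's gap. At every corner the rim is open for 59 mm along both sides. Each bay floor slopes 7 degrees down from its corner (23 mm) to the tray's middle (7 mm), where the beads lie; a bay starts to empty when its corner is tipped down more than about 7 degrees, and surely at about 25
- bowl: loose round dark wooden bowl, 200 mm across the rim, 70 mm high, wall 5 mm, 0.6 kg, standing on the bench. Origin: centre of its underside
- big_a_center (a point): centre of a plain bone-coloured large bead (a smooth ball, 36 mm across) in the tray's +x +y bay
- big_b_center (a point): centre of a plain bone-coloured large bead (a smooth ball, 36 mm across) in the tray's +x +y bay, beside the other
- small_a_center (a point): centre of a plain bone-coloured small bead (a smooth ball, 26 mm across) in the tray's -x +y bay
- small_b_center (a point): centre of a plain bone-coloured small bead (a smooth ball, 26 mm across) in the tray's -x -y bay
- small_c_center (a point): centre of a plain bone-coloured small bead (a smooth ball, 26 mm across) in the tray's +x -y bay
- knife: bystander: carving knife lying flat along its x, 180 mm long, 18 mm high; origin under the front end of its handle
- sanding_block: bystander: cork sanding block, 110 x 60 x 35 mm, origin under its centre
- mallet: bystander: wooden hammer lying flat along its x, 260 mm long, origin on the bench under it
- mug: bystander: white mug, 80 mm across, 95 mm high, origin under its centre
Things that resemble listed ones, but are neither listed nor needed, are in the scene too. Leave any orange look-alike of the part that bears big_b_center alone.

How it is judged:
By the outcome, as a careful person would: the job done as asked, in the order asked, and still so for the second after the job is handed in, with the robot touching nothing.
It also fails if it takes over 61 s, if anything falls off the work surface, if the arm or the gripper's body presses on something with over 40 N, if the wrist force passes 120 N, or if a joint passes its speed limit or range.

ROBOT

A 6-joint arm with a two-finger parallel gripper is mounted at the origin on the work surface. World frame = base frame: x ahead of the robot, y to its left, z up, the work surface at z = 0. Lengths are in m, angles in rad, forces in N, time in s.
With the tool pointing down it reaches from about 0.325 to 0.85 m from the base axis. Payload 15.5 kg.
Tool frame: the origin (TCP) lies at the very end of the fingers, on their centre line; the grasp point (between the pads) lies 19 mm behind it; z points along the fingers, y is the line along which they close (so a half turn about z gives the same grasp; the last joint's range is limited). The gripper opens to 91 mm and grips with 3 to 60 N. Pads are 32 mm wide; open, the fingers measure 118 mm over their backs; the gripper's body (76 mm by 178 mm) begins 60 mm behind the grasp point.
Start: joints at [-0.096, 0.494, 1.345, -0, 1.302, -0.096], TCP at [0.625, 0, 0.214] pointing down, gripper open.
Joint ranges: [-2.91, 2.91], [-0.82, 2.16], [0.22, 2.67], [-1.22, 4.37], [0.12, 2.79], [-3.08, 3.08]. Speed limits (rad/s): [1.89, 1.89, 2.57, 3.01, 3.01, 3.01].

INTERFACE

Orientations are given as a unit quaternion [x, y, z, w].
In Python, from workcell import monitor, vision, sign_off gives the robot as it stands.
- The arm moves only by the shell command python3 -m pendant 'ROWS' [OPENING] [FORCE]. ROWS is a JSON object whose one key "deltas" holds a list that holds one entry, the list of rows, each a list of 6 numbers: the shift along the tool's x, y, z in units of 30 mm (1.0 is 30 mm), then the turn, a rotation vector about the tool's x, y, z in units of 6 degrees (1.0 is 6 degrees). A call has 1 to 8 rows; each row is the pose to reach, as a shift and turn from the pose commanded when the call began, along the tool's axes at that moment; what a row does not reach only later rows make up. A row lasts 1/8 s, in which the tool goes at most 62.5 mm and 10.7 degrees, less where a joint would pass 70% of its speed; a pose out of reach is approached as far as the arm can. A call with a gripper value outside its range is refused whole. OPENING is the opening, from 0 (shut) to 1 (fully open), set as the call begins (- or left out, the last holds). The fingers move at their own pace and stop on an object; FORCE is the grip in N (left out, the last holds). Time passes only in rows, so rows that repeat a pose let the fingers close. It gives the time, the measured TCP pose, the force, the opening and the grip force at its end, in the units of the state.
- monitor.sense(): the state, without advancing time (a new reading comes with each control period).
- vision.read_camera(name): name is "scene" or "side" or "wrist"; returns a dict with "color" (384x512x3 uint8, red, green, blue), "depth" (384x512 float32, m along the optical axis (not along the pixel's ray), 0 where there is no reading), "fovy" (degrees; the focal length in pixels is half the picture's height over the tangent of half this angle, whatever the lens; pixels are square), "cx", "cy" (the principal point, pixels), "dist_coeffs" ([k1, k2, p1, p2, k3] as OpenCV has them; the pictures are not rectified), "camera_from_world" (4x4, takes a point from world to camera coordinates); the wrist camera has in their place "T_tool_cam" (4x4, takes a point from camera to tool coordinates, whose origin is the TCP and whose axes are the flange's). Camera axes: x right, y down, z forward; pixel columns grow to the right and rows downward; lengths in m; the calibration is good to about 2 mm. A picture is of the moment at which its call begins: read the wrist's pose just before it.
- sign_off(): hands the job in; it is judged then, once.
The state is a dict: "time": time; "q": joint angles; "joint_vel": joint speeds; "effort": joint torques, N m; "eef_pos": TCP position; "tcp_rot": TCP orientation; "force": force on the tool from outside, world axes, zero at the start; "torque": the same for the moment, N m; "grip_width": finger opening in m; "finger_force": force on a finger pad.
Only numpy, scipy, OpenCV 4.12 (cv2) and the standard library are available. Lean on these libraries where they do the work, as an engineer would, in place of code of your own. Each camera call takes 0.05 s, during which the arm holds its last target. There are 200 camera calls.

## Working session

There is one attempt and no reset: what is moved stays moved. The work goes in short steps, Python scripts to look and compute and a shell command to move; the robot and the scene stay as the last step left them, time stands still between calls to the robot, and variables do not carry over. Pictures are saved under pics/ and viewed, at most 10 in all, crops included, and the job is handed in when it is done.

```bash
mkdir -p pics; ls; python3 - <<'E'
from workcell import monitor, vision
import cv2, numpy as np, pickle
s=monitor.sense(); print(s)
ims={}
for n in("scene","side","wrist"):
    d=vision.read_camera(n); ims[n]=d
    cv2.imwrite(f"pics/{n}0.png",d["color"][:,:,::-1])
    print(n,d["fovy"],d["cx"],d["cy"],d["dist_coeffs"],d.get("camera_from_world",d.get("T_tool_cam")))
pickle.dump((s,ims),open("ims0.pkl","wb"))
cv2.imwrite("pics/both0.png",cv2.resize(np.vstack([ims["scene"]["color"],ims["side"]["color"]])[:,:,::-1],None,fx=0.78,fy=0.78))
E
```

```text
pics
{'time': 0.0, 'q': array([-9.55317354e-02,  4.94214226e-01,  1.34614497e+00,  5.07257720e-06,
        1.30252254e+00, -9.54903262e-02]), 'joint_vel': array([ 0.00169372, -0.00062078, -0.00061932,  0.00130745, -0.00039854,
        0.00130731]), 'effort': array([-1.07322368e-03, -8.78814626e+01, -3.81857479e+01,  7.05250050e-02,
        5.33505273e-02, -1.50444166e-04]), 'eef_pos': array([6.24602089e-01, 2.32281450e-05, 2.13314288e-01]), 'tcp_rot': array([ 7.07121751e-01,  7.07091517e-01, -4.08333449e-04, -4.98703664e-04]), 'force': array([ 0.06384751, -0.18716907,  0.90811173]), 'torque': array([-0.06009361, -0.00937647,  0.04950169]), 'finger_force': 0.0, 'grip_width': 0.0912336270733222}
scene 53.32533504251629 246.1576471462374 185.04846867632514 [-0.02177685  0.          0.          0.          0.        ] [[ 0.88843395  0.45894743 -0.00723705 -0.50138456]
 [ 0.38291532 -0.74976023 -0.53966236 -0.18340846]
 [-0.2531027   0.47668318 -0.84185044  1.53807187]
 [ 0.          0.          0.          1.        ]]
side 54.534312969526496 250.85732722742756 197.95854902702374 [0.0101688 0.        0.        0.        0.       ] [[ 0.99737332 -0.06993374 -0.01886095 -0.56462822]
 [-0.06440295 -0.73705362 -0.67275867  0.09319144]
 [ 0.033147    0.67220624 -0.73962155  1.20274359]
 [ 0.          0.          0.          1.        ]]
wrist 65.62218391240235 255.50252229643672 193.13055996414826 [0.00976216 0.         0.         0.         0.        ] [[-3.14474167e-04 -9.70759145e-01 -2.40055375e-01  6.80487563e-02]
 [ 9.99999641e-01 -1.16360749e-04 -8.39455451e-04  1.16498490e-04]
 [ 7.86976033e-04 -2.40055553e-01  9.70758833e-01 -1.69886231e-01]
 [ 0.00000000e+00  0.00000000e+00  0.00000000e+00  1.00000000e+00]]
```

View pics/scene0.png

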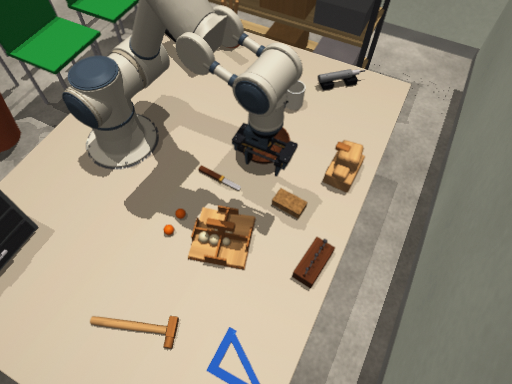

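View pics/side0.png

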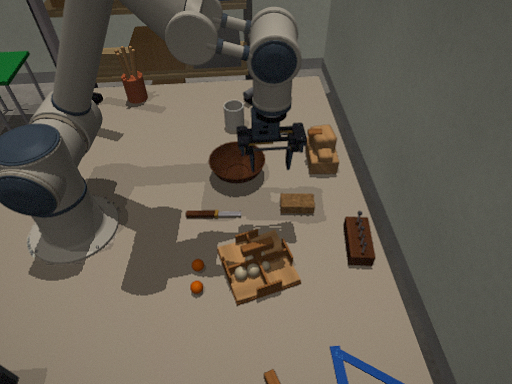

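The scene view shows the tray at about (222,238) and the bowl under the gripper at (265,150). The side view has them at (258,265) and (237,163), with the orange look-alike beads at (197,265) and (196,287). Next I'll enlarge the tray and compute heights from depth.

```bash
cat > h.py <<'E'
import numpy as np, cv2, pickle
from scipy.spatial.transform import Rotation as R
def K(d):
    f=d["color"].shape[0]/2/np.tan(np.radians(d["fovy"]/2)); return np.array([[f,0,d["cx"]],[0,f,d["cy"]],[0,0,1.]])
def W(d,s=None):
    "camera->world"
    if "camera_from_world" in d: return np.linalg.inv(d["camera_from_world"])
    T=np.eye(4);T[:3,:3]=R.from_quat(s["tcp_rot"]).as_matrix();T[:3,3]=s["eef_pos"]; return T@d["T_tool_cam"]
def cloud(d,s=None):
    h,w=d["depth"].shape; u,v=np.meshgrid(np.arange(w),np.arange(h))
    p=cv2.undistortPoints(np.stack([u,v],-1).reshape(-1,1,2).astype(float),K(d),np.array(d["dist_coeffs"])).reshape(h,w,2)
    z=d["depth"]; P=np.dstack([p[...,0]*z,p[...,1]*z,z,np.ones_like(z)])
    X=(P@W(d,s).T)[...,:3]; X[z==0]=np.nan; return X
def proj(d,X,s=None):
    T=np.linalg.inv(W(d,s)); return cv2.projectPoints(np.array(X,float),cv2.Rodrigues(T[:3,:3])[0],T[:3,3],K(d),np.array(d["dist_coeffs"]))[0].reshape(-1,2)
E
python3 - <<'E'
from h import *
s,ims=pickle.load(open("ims0.pkl","rb"))
# top view 1mm/px: x right 0.3..0.85, y up -0.35..0.25
outs=[]
x0,x1,y0,y1=.3,.8,-.4,.2
for n in("scene","side"):
    d=ims[n];X=cloud(d).reshape(-1,3);C=d["color"].reshape(-1,3)
    m=(X[:,2]<.16)&(X[:,2]>-.02)&(X[:,0]>x0)&(X[:,0]<x1)&(X[:,1]>y0)&(X[:,1]<y1)
    X=X[m];C=C[m]; o=np.argsort(X[:,2]);X=X[o];C=C[o]
    im=np.zeros((600,500,3),np.uint8)
    c=((X[:,0]-x0)*1000).astype(int); r=((y1-X[:,1])*1000).astype(int)
    for a in(-1,0,1):
        for b in(-1,0,1): im[np.clip(r+a,0,599),np.clip(c+b,0,499)]=C
    outs.append(im)
cv2.imwrite("pics/top.png",cv2.resize(np.hstack(outs),None,fx=.8,fy=.8)[:,:,::-1])
a=cv2.resize(ims["side"]["color"][220:310,205:310],None,fx=5,fy=5,interpolation=cv2.INTER_CUBIC)
b=cv2.resize(ims["scene"]["color"][195:275,180:265],None,fx=4,fy=4,interpolation=cv2.INTER_CUBIC)
c=np.zeros((450,865-0,3),np.uint8)[:, :865]; c[:,:525]=a; c[:320,525:865]=b
cv2.imwrite("pics/crop.png",cv2.resize(c,None,fx=.92,fy=.92)[:,:,::-1])
E
```

```text
(no output)
```

View pics/top.png

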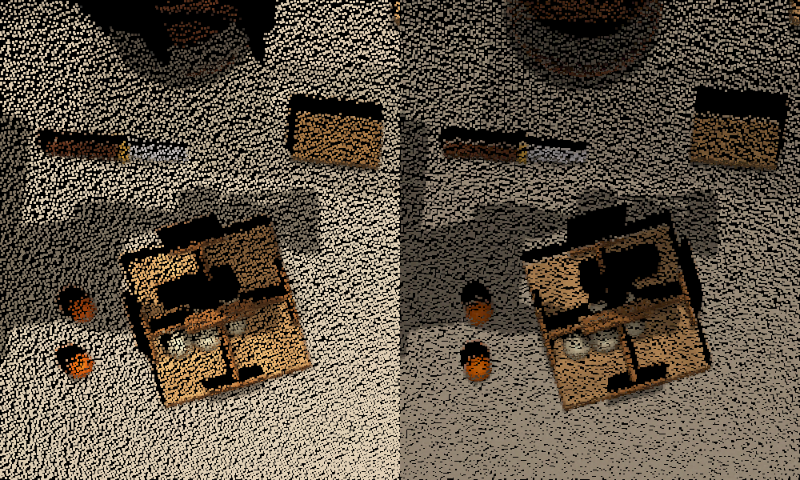

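View pics/crop.png

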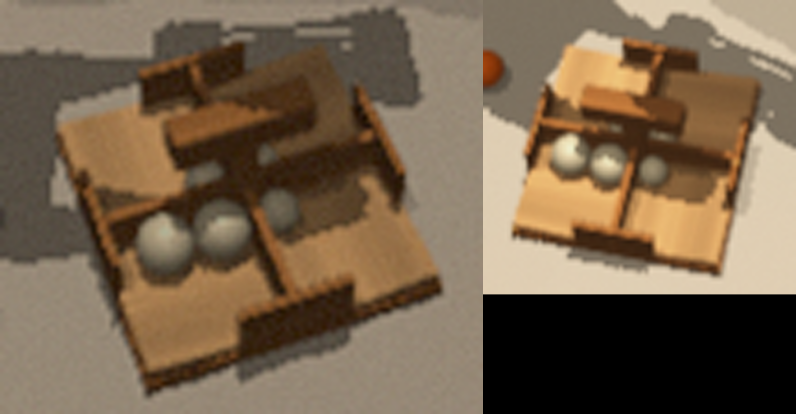

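The crop shows both large beads at crop pixels (165,245) and (222,232), in the bay with corner at (148,388). The small ones are in the other bays at (282,208), (205,172) and (267,155). So tray +x+y points toward world (-x,-y). The candidates are two orange balls at side (197,265) and (196,287), which are look-alikes to leave, and the bone-coloured pair in the tray, which fits the description. Now the poses.

```bash
python3 - <<'E'
from h import *
from scipy.optimize import least_squares
s,ims=pickle.load(open("ims0.pkl","rb"))
for n in("scene","side"):
    X=cloud(ims[n]).reshape(-1,3)
    def box(a,b,c,d,lo,hi): return X[(X[:,0]>a)&(X[:,0]<b)&(X[:,1]>c)&(X[:,1]<d)&(X[:,2]>lo)&(X[:,2]<hi)]
    H=box(.47,.68,-.3,-.08,.108,.125); 
    print(n,"handle top",len(H),np.median(H[:,2]),cv2.minAreaRect((H[:,:2]*1000).astype(np.float32)))
    T=box(.44,.72,-.33,-.05,.012,.13)
    r=cv2.minAreaRect((T[:,:2]*1000).astype(np.float32)); print("tray",r)
    B=box(.38,.68,.03,.33,.06,.073)
    q=least_squares(lambda p:np.hypot(B[:,0]-p[0],B[:,1]-p[1])-p[2],[.53,.17,.1],loss="soft_l1",f_scale=.003).x
    print("bowl",q,len(B))
    for nm,bx in(("mug",(.45,.65,.3,.6)),("basket",(.67,.95,.05,.35))):
        M=box(*bx,.03,.3); print(nm,len(M),np.percentile(M,[2,50,98],axis=0).round(3).tolist() if len(M) else "")
E
```

```text
scene handle top 190 0.11418923041249018 ((573.7474975585938, -194.62936401367188), (90.00399017333984, 24.503679275512695), 16.367210388183594)
tray ((573.3165283203125, -192.35911560058594), (190.8334503173828, 191.0330352783203), 16.019224166870117)
bowl [0.53488525 0.20129693 0.09499262] 80
mug 347 [[0.507, 0.455, 0.032], [0.543, 0.476, 0.065], [0.575, 0.537, 0.096]]
basket 1239 [[0.715, 0.054, 0.033], [0.844, 0.221, 0.085], [0.891, 0.3, 0.126]]
side handle top 261 0.11552296607312229 ((569.9798583984375, -195.4592742919922), (90.19672393798828, 23.295574188232422), 17.792558670043945)
tray ((569.80224609375, -195.28311157226562), (190.23944091796875, 195.7332763671875), 15.91031265258789)
bowl [0.53013544 0.20097026 0.09494114] 313
mug 447 [[0.494, 0.454, 0.033], [0.531, 0.473, 0.071], [0.569, 0.534, 0.097]]
basket 1252 [[0.734, 0.055, 0.034], [0.829, 0.221, 0.084], [0.882, 0.296, 0.126]]
```

Handle at (0.572, -0.195) with yaw about 196.5° for tray x; bowl at (0.532, 0.201). Now I'll move above the handle with a +73.5° turn about tool z.

```bash
python3 -m pendant '{"deltas":[[[-0.8,-0.2,0.1,0,0,1.5],[-1.7,-0.4,0.2,0,0,3.2],[-2.6,-0.7,0.3,0,0,4.9],[-3.5,-0.9,0.4,0,0,6.6],[-4.4,-1.2,0.5,0,0,8.3],[-5.3,-1.4,0.6,0,0,10],[-6.0,-1.6,0.7,0,0,11.6],[-6.5,-1.75,0.8,0,0,12.25]]]}' 1
python3 -m pendant '{"deltas":[[[0,0,0,0,0,0],[0,0,0,0,0,0]]]}'
python3 - <<'E'
from h import *
from workcell import monitor,vision
s=monitor.sense(); d=vision.read_camera("wrist"); pickle.dump((s,d),open("w1.pkl","wb"))
print(s["time"],s["q"].round(3))
X=cloud(d,s).reshape(-1,3); H=X[(abs(X[:,2]-.115)<.006)&(abs(X[:,0]-.572)<.06)&(abs(X[:,1]+.195)<.05)]
print(len(H),np.median(H[:,2]),cv2.minAreaRect((H[:,:2]*1000).astype(np.float32)))
Rm=R.from_quat(s["tcp_rot"]).as_matrix(); r=cv2.minAreaRect((H[:,:2]*1000).astype(np.float32))
print("tool-frame offset mm",Rm.T@(np.array([*r[0],0])/1000-np.array([*s["eef_pos"][:2],0]))*1000, "tool x yaw",np.degrees(np.arctan2(Rm[1,0],Rm[0,0])))
cv2.imwrite("pics/w1.png",d["color"][:,:,::-1])
E
```

```text
time: 1.15
eef_pos: [0.5721, -0.1959, 0.1896]
tcp_rot: [0.99, 0.141, -0.0, -0.0]
force: [0.7, 1.0, 0.0]
grip_width: 0.0913
finger_force: 0.0
time: 1.4
eef_pos: [0.5726, -0.1945, 0.1899]
tcp_rot: [0.99, 0.144, -0.0, -0.0]
force: [-0.1, -0.3, -0.2]
grip_width: 0.0912
finger_force: 0.0
1.4 [-0.426  0.488  1.428  0.     1.226  0.855]
2381 0.11406195300337857 ((574.9161376953125, -192.13243103027344), (81.83706665039062, 21.86903190612793), 15.99754810333252)
tool-frame offset mm [ 2.87700870e+00 -1.57726532e+00  3.31855001e-04] tool x yaw 16.607574532792153
```

View pics/w1.png

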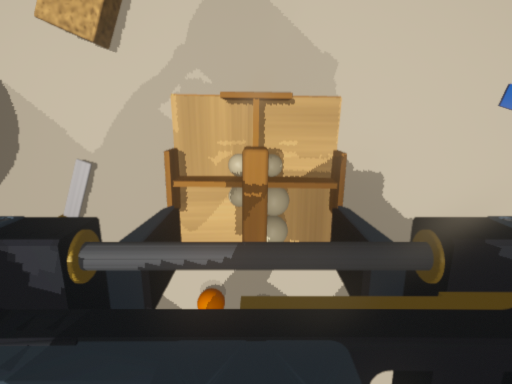

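The wrist view shows the bar at about (255,195) between the fingers. The large pair is at (272,200) and (270,230), and the lateral offset is about 1.5 mm. Descending and gripping.

```bash
python3 -m pendant '{"deltas":[[[0,-0.04,0.7,0,0,0],[0,-0.04,1.6,0,0,0],[0,-0.04,2.5,0,0,0],[0,-0.04,3.2,0,0,0],[0,-0.04,3.6,0,0,0],[0,-0.04,3.6,0,0,0]]]}' 0.5
python3 -m pendant '{"deltas":[[[0,0,0,0,0,0],[0,0,0,0,0,0],[0,0,0,0,0,0],[0,0,0,0,0,0],[0,0,0,0,0,0],[0,0,0,0,0,0]]]}' 0 50
```

```text
time: 2.2
eef_pos: [0.5721, -0.1933, 0.0815]
tcp_rot: [0.99, 0.144, -0.0, -0.0]
force: [0.2, 0.3, -0.0]
grip_width: 0.0457
finger_force: 0.0
time: 2.95
eef_pos: [0.5724, -0.1939, 0.0826]
tcp_rot: [0.99, 0.143, 0.0, 0.0]
force: [-1.1, 1.8, 6.7]
grip_width: 0.0217
finger_force: 50.0
```

```bash
python3 -m pendant '{"deltas":[[[0,0,-0.2,0,0,0],[0,0,-0.6,0,0,0],[0,0,-1.2,0,0,0],[0,0,-2,0,0,0],[0,0,-2.8,0,0,0],[0,0,-3.6,0,0,0],[0,0,-4.3,0,0,0],[0,0,-4.9,0,0,0]]]}'
python3 -m pendant '{"deltas":[[[0,0,-0.3,0,0,0],[0,0,-0.5,0,0,0],[0,0,-0.5,0,0,0]]]}'
python3 - <<'E'
from h import *
from workcell import monitor,vision
s=monitor.sense(); print(s["q"].round(2),s["eef_pos"],s["tcp_rot"])
Rm=R.from_quat(s["tcp_rot"]).as_matrix()
# tool axes = (-tray x, +tray y, -tray z). tip (+x+y corner down)
a=np.array([-1,1,0])/2**.5   # spout dir in tool axes
d=Rm@a; print("spout dir",d.round(3))
ax=np.cross(a,[0,0,1.])      # rotating a toward tool +z (down)
bowl=np.array([.532,.201])
sp=np.array([-.095,.095,.100-.023-.019]) # spout in tool coords (TCP 19mm below bar centre)
und=np.array([-.095,.095,.1-.019])
for th in(0,10,20,28,32):
    Q=Rm@R.from_rotvec(np.radians(th)*ax).as_matrix()
    o=Q@sp; u=Q@und
    tcp=np.array([*(bowl-.025*d[:2]-o[:2]),.07+.02-u[2]])
    print(th,"tcp",tcp.round(3),"delta tool units",(Rm.T@(tcp-s["eef_pos"])/.03).round(2),"rot units",(th/6*ax).round(2),"spout z",(tcp+o)[2].round(3))
E
```

```text
time: 3.95
eef_pos: [0.572, -0.1938, 0.2304]
tcp_rot: [0.99, 0.144, 0.0, 0.0]
force: [0.3, -0.3, -6.0]
grip_width: 0.0214
finger_force: 50.0
time: 4.32
eef_pos: [0.5721, -0.1938, 0.2439]
tcp_rot: [0.99, 0.143, -0.0, -0.0]
force: [0.4, -0.3, -6.3]
grip_width: 0.0218
finger_force: 50.0
[-0.43  0.44  1.36  0.    1.35  0.86] [ 0.57209719 -0.19382477  0.24388944] [ 9.89653885e-01  1.43475383e-01 -2.33831176e-05 -3.08091818e-05]
spout dir [-0.477 -0.879 -0.   ]
0 tcp [0.608 0.341 0.171] delta tool units [  6.21 -16.75   2.43] rot units [ 0.  0. -0.] spout z 0.113
10 tcp [0.602 0.33  0.193] delta tool units [  5.93 -16.47   1.69] rot units [ 1.18  1.18 -0.  ] spout z 0.113
20 tcp [0.595 0.316 0.212] delta tool units [  5.55 -16.1    1.06] rot units [ 2.36  2.36 -0.  ] spout z 0.112
28 tcp [0.588 0.303 0.225] delta tool units [  5.2  -15.74   0.64] rot units [ 3.3  3.3 -0. ] spout z 0.11
32 tcp [0.584 0.296 0.23 ] delta tool units [  5.01 -15.55   0.47] rot units [ 3.77  3.77 -0.  ] spout z 0.11
```

```bash
python3 -m pendant '{"deltas":[[[0.1,-0.3,0,0,0,0],[0.35,-0.9,0,0,0,0],[0.7,-1.8,0,0,0,0],[1.0,-2.8,0,0,0,0],[1.35,-3.8,0,0,0,0],[1.7,-4.8,0,0,0,0],[2.1,-5.8,0,0,0,0],[2.45,-6.8,0,0,0,0]]]}'
python3 -m pendant '{"deltas":[[[0.35,-1,0,0,0,0],[0.7,-2,0,0,0,0],[1.1,-3,0,0,0,0],[1.45,-4,0,0,0,0],[1.8,-5,0,0,0,0],[2.2,-6,0,0,0,0],[2.55,-7,0,0,0,0],[2.85,-7.9,0,0,0,0]]]}'
python3 -m pendant '{"deltas":[[[0.25,-0.7,0,0,0,0],[0.4,-1.1,0,0,0,0],[0.53,-1.45,0,0,0,0],[0.6,-1.65,0,0,0,0],[0.6,-1.65,0,0,0,0],[0.6,-1.65,0,0,0,0]]]}'
python3 - <<'E'
from h import *
from workcell import monitor,vision
s=monitor.sense(); print(s["q"].round(2),s["eef_pos"],s["tcp_rot"])
ims={n:vision.read_camera(n) for n in("scene","side")}
pickle.dump((s,ims),open("ims1.pkl","wb"))
X=cloud(ims["side"]).reshape(-1,3); B=X[(abs(X[:,0]-.53)<.13)&(abs(X[:,1]-.2)<.13)&(X[:,2]>.062)&(X[:,2]<.073)]
from scipy.optimize import least_squares
print(len(B),least_squares(lambda p:np.hypot(B[:,0]-p[0],B[:,1]-p[1])-.0975,[.53,.2],loss="soft_l1",f_scale=.003).x)
im=np.hstack([ims["scene"]["color"][40:240,180:400],ims["side"]["color"][40:240,150:370]])
cv2.imwrite("pics/t1.png",cv2.resize(im,None,fx=1.8,fy=1.8)[:,:,::-1])
E
```

```text
time: 5.32
eef_pos: [0.5843, 0.0251, 0.2437]
tcp_rot: [0.99, 0.144, -0.0, -0.0]
force: [0.5, 0.2, -5.8]
grip_width: 0.0218
finger_force: 50.0
time: 6.32
eef_pos: [0.5983, 0.2766, 0.2435]
tcp_rot: [0.99, 0.144, -0.0, -0.0]
force: [1.0, -0.7, -5.7]
grip_width: 0.022
finger_force: 50.0
time: 7.08
eef_pos: [0.6026, 0.3262, 0.2439]
tcp_rot: [0.99, 0.143, -0.0, 0.0]
force: [-0.0, 0.6, -5.2]
grip_width: 0.0218
finger_force: 50.0
[ 0.41  0.56  1.14 -0.    1.44  1.69] [0.60263538 0.32615791 0.24392318] [ 9.89687258e-01  1.43244961e-01 -6.19273367e-05  8.88025679e-05]
337 [0.53016574 0.20102952]
```

View pics/t1.png

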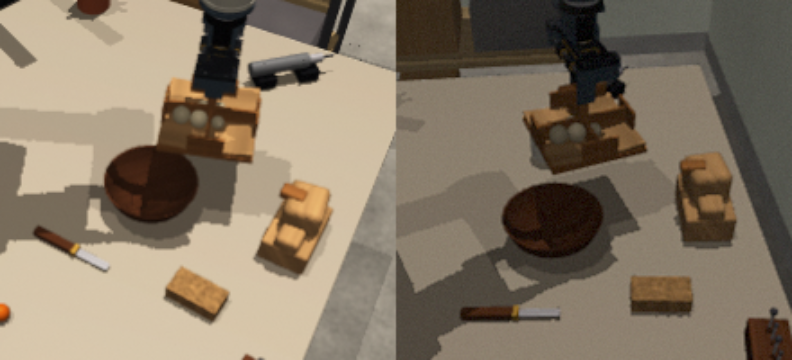

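Both beads are still in the front bay (scene crop (180,115), (200,118)) and the spout hangs over the bowl's far rim. Now I'll work out tip stages, each in the tool axes at its start.

```bash
cat > tip.py <<'E'
from h import *
from workcell import monitor
s=monitor.sense()
R0=R.from_quat([.98966,.14345,0,0]).as_matrix()
a=np.array([-1,1,0])/2**.5; ax=np.cross(a,[0,0,1.]); d=R0@a
bowl=np.array([.531,.201]); sp=np.array([-.095,.095,.058]); und=np.array([-.095,.095,.081])
def pose(th,back=.025):
    Q=R0@R.from_rotvec(np.radians(th)*ax).as_matrix()
    return np.array([*(bowl-back*d[:2]-(Q@sp)[:2]),.09-(Q@und)[2]]),Q
def step(p,Q,th):
    t,Q2=pose(th); return (Q.T@(t-p)/.03).round(2),(R.from_matrix(Q.T@Q2).as_rotvec(degrees=True)/6).round(2)
E
python3 - <<'E'
from tip import *
Q=R.from_quat(s["tcp_rot"]).as_matrix(); print(6,*step(s["eef_pos"],Q,6))
for a_,b_ in((6,14),(14,22),(22,30)): print(b_,*step(*pose(a_),b_), "mid",*step(*pose(a_),(a_+b_)/2))
E
```

```text
6 [ 0.12 -0.27  1.98] [ 0.71  0.71 -0.  ]
14 [-0.22  0.22 -0.59] [0.94 0.94 0.  ] mid [-0.1  0.1 -0.3] [ 0.47  0.47 -0.  ]
22 [-0.23  0.23 -0.57] [ 0.94  0.94 -0.  ] mid [-0.11  0.11 -0.29] [ 0.47  0.47 -0.  ]
30 [-0.23  0.23 -0.56] [0.94 0.94 0.  ] mid [-0.11  0.11 -0.29] [0.47 0.47 0.  ]
```

The basket-like toy near (0.72, 0.27) is 126 mm high, so I'll stay a little higher than nominal while tipping.

```bash
python3 -m pendant '{"deltas":[[[0,0,0.1,0.05,0.05,0],[0.02,-0.05,0.25,0.15,0.15,0],[0.04,-0.1,0.4,0.27,0.27,0],[0.06,-0.15,0.55,0.4,0.4,0],[0.08,-0.2,0.7,0.5,0.5,0],[0.1,-0.23,0.85,0.6,0.6,0],[0.12,-0.27,0.95,0.68,0.68,0],[0.12,-0.27,1.0,0.71,0.71,0]]]}'
python3 -m pendant '{"deltas":[[[-0.03,0.03,0,0.12,0.12,0],[-0.06,0.06,0,0.24,0.24,0],[-0.1,0.1,0,0.36,0.36,0],[-0.13,0.13,0,0.47,0.47,0],[-0.16,0.16,0,0.59,0.59,0],[-0.2,0.2,0,0.71,0.71,0],[-0.23,0.23,0,0.83,0.83,0],[-0.26,0.26,0,0.94,0.94,0]]]}'
python3 - <<'E'
from tip import *
from workcell import vision
print(s["q"].round(2),s["eef_pos"],pose(14)[0]); Q=R.from_quat(s["tcp_rot"]).as_matrix(); print(22,*step(s["eef_pos"],Q,22))
ims={n:vision.read_camera(n) for n in("scene","side")}
im=np.hstack([ims["scene"]["color"][70:200,200:350],ims["side"]["color"][70:200,190:340]])
cv2.imwrite("pics/t2.png",cv2.resize(im,None,fx=2.6,fy=2.6,interpolation=cv2.INTER_CUBIC)[:,:,::-1])
E
```

```text
time: 8.18
eef_pos: [0.6037, 0.3355, 0.2137]
tcp_rot: [0.988, 0.143, 0.031, -0.042]
force: [-0.1, -0.8, -6.3]
grip_width: 0.0215
finger_force: 50.0
time: 9.18
eef_pos: [0.5984, 0.3257, 0.2127]
tcp_rot: [0.982, 0.142, 0.073, -0.098]
force: [0.5, -0.5, -5.9]
grip_width: 0.0218
finger_force: 50.0
[0.32 0.49 1.4  0.19 1.09 1.53] [0.59843561 0.32573884 0.21274223] [0.5984467  0.32519564 0.20109623]
22 [-0.3   0.31 -0.2 ] [0.94 0.94 0.  ]
```

View pics/t2.png

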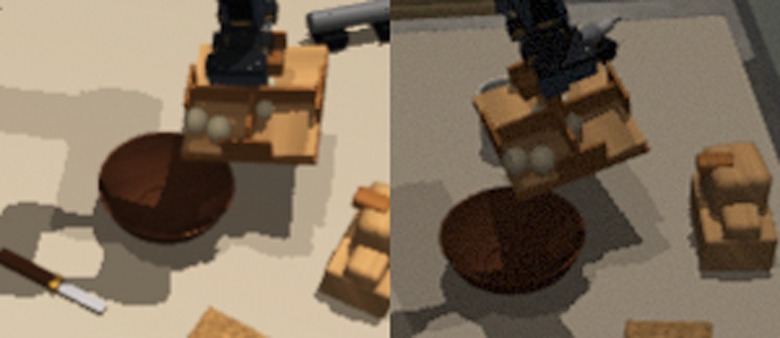

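The picture shows both large beads rolling toward the gap (scene crop (196,122), (218,130)), with the small one at (265,110) still against the divider. Tipping on toward 22°.

```bash
python3 -m pendant '{"deltas":[[[0,0,0,0,0,0],[0,0,0,0,0,0],[-0.05,0.05,-0.03,0.16,0.16,0],[-0.1,0.1,-0.07,0.32,0.32,0],[-0.15,0.15,-0.1,0.48,0.48,0],[-0.2,0.2,-0.13,0.64,0.64,0],[-0.25,0.26,-0.17,0.8,0.8,0],[-0.3,0.31,-0.2,0.94,0.94,0]]]}'
python3 -m pendant '{"deltas":[[[0,0,0,0,0,0],[0,0,0,0,0,0],[0,0,0,0,0,0],[0,0,0,0,0,0]]]}'
python3 - <<'E'
from tip import *
from workcell import vision
print(s["q"].round(2),s["eef_pos"],pose(22)[0]); Q=R.from_quat(s["tcp_rot"]).as_matrix(); print(28,*step(s["eef_pos"],Q,28))
ims={n:vision.read_camera(n) for n in("scene","side")}
im=np.hstack([ims["scene"]["color"][70:200,200:350],ims["side"]["color"][70:200,190:340]])
cv2.imwrite("pics/t3.png",cv2.resize(im,None,fx=2.6,fy=2.6,interpolation=cv2.INTER_CUBIC)[:,:,::-1])
E
```

```text
time: 10.28
eef_pos: [0.5919, 0.3132, 0.2155]
tcp_rot: [0.971, 0.141, 0.115, -0.153]
force: [0.1, 0.5, -4.2]
grip_width: 0.0221
finger_force: 50.0
time: 10.78
eef_pos: [0.592, 0.3137, 0.2155]
tcp_rot: [0.971, 0.141, 0.114, -0.153]
force: [-0.0, 0.1, -4.9]
grip_width: 0.0219
finger_force: 50.0
[0.25 0.43 1.53 0.35 0.94 1.36] [0.59203082 0.31365591 0.21545501] [0.59200984 0.31334289 0.2154304 ]
28 [-0.17  0.18 -0.43] [0.71 0.71 0.  ]
```

View pics/t3.png

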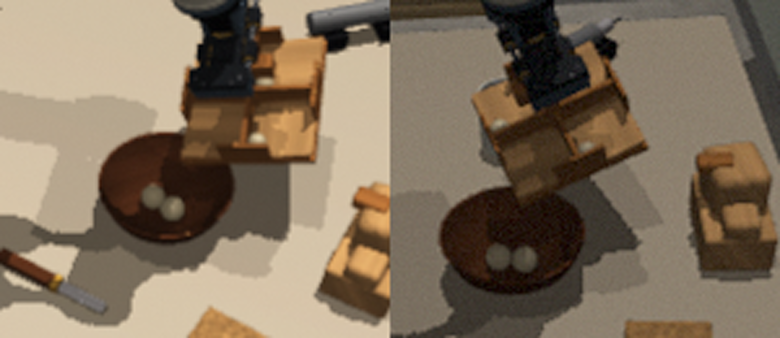

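Both large beads lie in the bowl (scene crop (153,195), (173,208)). The small ones are still in their bays at scene (258,138), (265,80) and side (497,127). Levelling slowly, then carrying the tray back.

```bash
python3 - <<'E'
from tip import *
Q=R.from_quat(s["tcp_rot"]).as_matrix()
for t,th in(((.597,.322,.235),11),((.603,.33,.245),0)):
    Q2=pose(th)[1]; print((Q.T@(np.array(t)-s["eef_pos"])/.03).round(2),(R.from_matrix(Q.T@Q2).as_rotvec(degrees=True)/6).round(2))
E
```

```text
[ 0.4  -0.38 -0.48] [-1.29 -1.29  0.  ]
[ 0.73 -0.65 -0.67] [-2.59 -2.59  0.  ]
```

```bash
python3 -m pendant '{"deltas":[[[0.05,-0.05,-0.06,-0.16,-0.16,0],[0.1,-0.1,-0.12,-0.32,-0.32,0],[0.15,-0.14,-0.18,-0.48,-0.48,0],[0.2,-0.19,-0.24,-0.65,-0.65,0],[0.25,-0.24,-0.3,-0.81,-0.81,0],[0.3,-0.28,-0.36,-0.97,-0.97,0],[0.35,-0.33,-0.42,-1.13,-1.13,0],[0.4,-0.38,-0.48,-1.29,-1.29,0]]]}'
python3 -m pendant '{"deltas":[[[0.04,-0.03,-0.03,-0.16,-0.16,0],[0.08,-0.06,-0.07,-0.33,-0.33,0],[0.11,-0.09,-0.1,-0.49,-0.49,0],[0.15,-0.12,-0.14,-0.65,-0.65,0],[0.19,-0.15,-0.17,-0.81,-0.81,0],[0.23,-0.18,-0.2,-0.98,-0.98,0],[0.26,-0.21,-0.24,-1.15,-1.15,0],[0.3,-0.24,-0.27,-1.3,-1.3,0]]]}'
python3 -m pendant '{"deltas":[[[0,0,0,0,0,0],[0,0,0,0,0,0],[0,0,0,0,0,0],[0,0,0,0,0,0]]]}'
python3 - <<'E'
from tip import *
Q=R.from_quat(s["tcp_rot"]).as_matrix()
print((Q.T@(np.array([.572,-.194,.245])-s["eef_pos"])/.03).round(2),(R.from_matrix(Q.T@R0).as_rotvec(degrees=True)/6).round(3))
E
```

```text
time: 11.88
eef_pos: [0.5971, 0.3221, 0.2351]
tcp_rot: [0.985, 0.143, 0.057, -0.076]
force: [0.2, -0.5, -5.1]
grip_width: 0.0218
finger_force: 50.0
time: 12.88
eef_pos: [0.6029, 0.33, 0.2452]
tcp_rot: [0.99, 0.143, -0.0, 0.001]
force: [-0.1, 0.9, -4.6]
grip_width: 0.0219
finger_force: 50.0
time: 13.38
eef_pos: [0.6028, 0.3297, 0.2452]
tcp_rot: [0.99, 0.143, 0.0, -0.0]
force: [0.3, -0.3, -4.9]
grip_width: 0.0219
finger_force: 50.0
[-5.940e+00  1.645e+01  1.000e-02] [-0.001 -0.001 -0.001]
```

```bash
python3 -m pendant '{"deltas":[[[-0.1,0.3,0,0,0,0],[-0.35,0.9,0,0,0,0],[-0.6,1.7,0,0,0,0],[-0.95,2.6,0,0,0,0],[-1.25,3.5,0,0,0,0],[-1.6,4.4,0,0,0,0],[-1.9,5.3,0,0,0,0],[-2.25,6.2,0,0,0,0]]]}'
python3 -m pendant '{"deltas":[[[-0.3,0.9,0,0,0,0],[-0.65,1.8,0,0,0,0],[-1,2.7,0,0,0,0],[-1.3,3.6,0,0,0,0],[-1.6,4.5,0,0,0,0],[-1.95,5.4,0,0,0,0],[-2.3,6.3,0,0,0,0],[-2.6,7.2,0,0,0,0]]]}'
python3 -m pendant '{"deltas":[[[-0.3,0.9,0,0,0,0],[-0.6,1.7,0,0,0,0],[-0.85,2.35,0,0,0,0],[-1,2.8,0,0,0,0],[-1.09,3.05,0,0,0,0],[-1.09,3.05,0,0,0,0],[-1.09,3.05,0,0,0,0]]]}'
python3 -m pendant '{"deltas":[[[0,0,0.3,0,0,0],[0,0,0.9,0,0,0],[0,0,1.7,0,0,0],[0,0,2.5,0,0,0],[0,0,3.3,0,0,0],[0,0,4.1,0,0,0],[0,0,4.7,0,0,0],[0,0,5.0,0,0,0]]]}'
python3 -m pendant '{"deltas":[[[0,0,0.1,0,0,0],[0,0,0.2,0,0,0],[0,0,0.28,0,0,0],[0,0,0.33,0,0,0],[0,0,0.37,0,0,0],[0,0,0.37,0,0,0]]]}'
```

```text
time: 14.38
eef_pos: [0.5905, 0.1298, 0.2454]
tcp_rot: [0.99, 0.143, 0.0, 0.0]
force: [0.5, 0.2, -5.4]
grip_width: 0.0218
finger_force: 50.0
time: 15.38
eef_pos: [0.5764, -0.0991, 0.2454]
tcp_rot: [0.99, 0.143, 0.0, 0.0]
force: [0.1, 0.4, -4.3]
grip_width: 0.0217
finger_force: 50.0
time: 16.25
eef_pos: [0.5722, -0.1932, 0.2451]
tcp_rot: [0.99, 0.144, -0.0, -0.0]
force: [-0.3, 0.6, -4.2]
grip_width: 0.0218
finger_force: 50.0
time: 17.25
eef_pos: [0.5716, -0.1933, 0.0938]
tcp_rot: [0.99, 0.144, -0.001, -0.0]
force: [0.0, 0.8, -4.8]
grip_width: 0.022
finger_force: 50.0
time: 18.0
eef_pos: [0.5721, -0.1939, 0.084]
tcp_rot: [0.99, 0.143, -0.0, 0.0]
force: [0.6, 0.4, -4.8]
grip_width: 0.0218
finger_force: 50.0
```

```bash
python3 -m pendant '{"deltas":[[[0,0,0.02,0,0,0],[0,0,0.03,0,0,0],[0,0,0.05,0,0,0],[0,0,0.05,0,0,0]]]}'
```

```text
time: 18.5
eef_pos: [0.5722, -0.1939, 0.0826]
tcp_rot: [0.99, 0.143, 0.0, -0.0]
force: [-1.0, 0.6, -4.3]
grip_width: 0.0219
finger_force: 50.0
```

```bash
python3 -m pendant '{"deltas":[[[0,0,0.02,0,0,0],[0,0,0.03,0,0,0],[0,0,0.03,0,0,0]]]}'; python3 -m pendant '{"deltas":[[[0,0,0.015,0,0,0],[0,0,0.015,0,0,0]]]}'
```

```text
time: 18.88
eef_pos: [0.5722, -0.1939, 0.0826]
tcp_rot: [0.99, 0.144, 0.0, 0.0]
force: [-5.8, 0.8, 12.7]
grip_width: 0.0222
finger_force: 50.0
time: 19.12
eef_pos: [0.5722, -0.1939, 0.0825]
tcp_rot: [0.99, 0.144, 0.0, 0.0]
force: [-7.8, 3.3, 20.2]
grip_width: 0.0216
finger_force: 50.0
```

The tray is on the bench. Letting go and rising.

```bash
python3 -m pendant '{"deltas":[[[0,0,-0.02,0,0,0],[0,0,-0.02,0,0,0]]]}'; python3 -m pendant '{"deltas":[[[0,0,0,0,0,0],[0,0,0,0,0,0],[0,0,0,0,0,0],[0,0,0,0,0,0],[0,0,0,0,0,0]]]}' 0.6
python3 -m pendant '{"deltas":[[[0,0,-0.4,0,0,0],[0,0,-1.2,0,0,0],[0,0,-2.2,0,0,0],[0,0,-3.2,0,0,0],[0,0,-4.2,0,0,0],[0,0,-5,0,0,0],[0,0,-5.3,0,0,0],[0,0,-5.3,0,0,0]]]}'
python3 -m pendant '{"deltas":[[[-0.5,0,0,0,0,0],[-1.5,0,0,0,0,0],[-2.5,0,0,0,0,0],[-3.5,0,0,0,0,0],[-4.2,0,0,0,0,0],[-4.5,0,0,0,0,0],[-4.5,0,0,0,0,0],[-4.5,0,0,0,0,0]]]}'
python3 - <<'E'
from tip import *
from workcell import vision
ims={n:vision.read_camera(n) for n in("scene","side")}
X=cloud(ims["side"]).reshape(-1,3); 
def box(a,b,c,d,lo,hi): return X[(X[:,0]>a)&(X[:,0]<b)&(X[:,1]>c)&(X[:,1]<d)&(X[:,2]>lo)&(X[:,2]<hi)]
H=box(.47,.68,-.3,-.08,.105,.13); print(len(H),np.percentile(H[:,2],[5,50,95]),cv2.minAreaRect((H[:,:2]*1000).astype(np.float32)))
from scipy.optimize import least_squares
B=box(.4,.66,.07,.33,.062,.073); print(least_squares(lambda p:np.hypot(B[:,0]-p[0],B[:,1]-p[1])-.0975,[.53,.2],loss="soft_l1",f_scale=.003).x)
im=np.hstack([ims["scene"]["color"][90:290,130:330],ims["side"]["color"][120:320,160:360]])
cv2.imwrite("pics/end.png",cv2.resize(im,None,fx=2,fy=2,interpolation=cv2.INTER_CUBIC)[:,:,::-1])
E
```

```text
time: 19.38
eef_pos: [0.5722, -0.1939, 0.0826]
tcp_rot: [0.99, 0.144, 0.0, 0.0]
force: [-5.4, 1.1, 10.5]
grip_width: 0.0214
finger_force: 50.0
time: 20.0
eef_pos: [0.5722, -0.1939, 0.0817]
tcp_rot: [0.99, 0.144, -0.0, 0.0]
force: [-0.1, 1.1, 0.7]
grip_width: 0.0546
finger_force: 0.0
time: 21.0
eef_pos: [0.5722, -0.1939, 0.2411]
tcp_rot: [0.99, 0.143, 0.0, 0.0]
force: [-0.7, 0.1, -0.0]
grip_width: 0.0545
finger_force: 0.0
time: 22.0
eef_pos: [0.4434, -0.2322, 0.2407]
tcp_rot: [0.99, 0.144, 0.0, 0.0]
force: [-0.1, 0.4, -0.6]
grip_width: 0.0547
finger_force: 0.0
286 [0.10631015 0.11529949 0.11823869] ((569.5040283203125, -195.75738525390625), (90.13544464111328, 23.55573272705078), 16.806106567382812)
[0.52900071 0.20112884]
```

View pics/end.png

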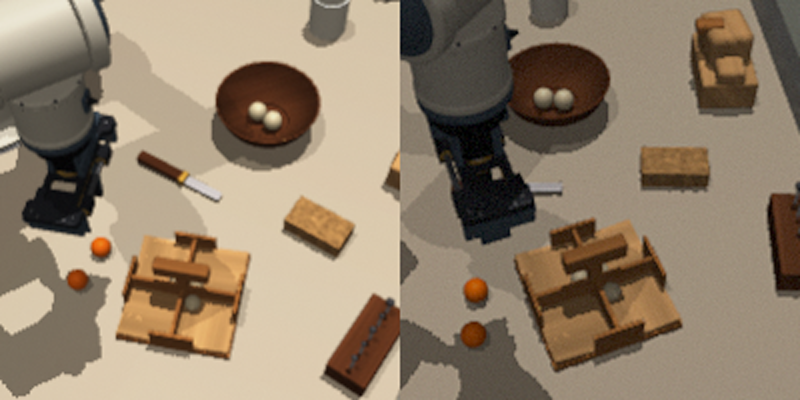

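The bowl holds both large beads (scene (258,110), (272,120)), and small beads show at scene (192,303) and side (580,277). The third may be hidden behind the handle, so I'll check once with the wrist camera.

```bash
python3 -m pendant '{"deltas":[[[0.5,0,0,0,0,0],[1.5,0,0,0,0,0],[2.5,0,0,0,0,0],[3.5,0,0,0,0,0],[4.2,0,0,0,0,0],[4.5,0,0,0,0,0],[4.5,0,0,0,0,0],[4.5,0,0,0,0,0]]]}'
python3 - <<'E'
from h import *
from workcell import vision
cv2.imwrite("pics/w2.png",vision.read_camera("wrist")["color"][:,:,::-1])
E
```

```text
time: 23.1
eef_pos: [0.5716, -0.1939, 0.2408]
tcp_rot: [0.99, 0.143, -0.0, -0.0]
force: [-0.4, 0.2, 0.2]
grip_width: 0.0549
finger_force: 0.0
```

View pics/w2.png

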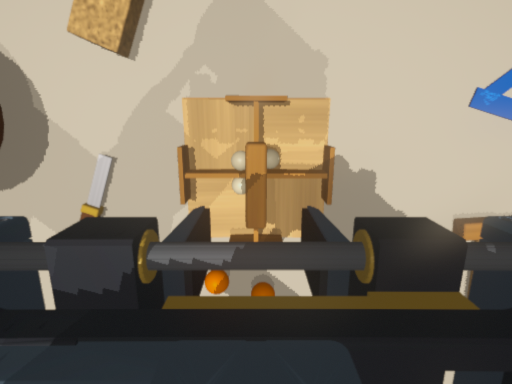

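All three small beads are in their bays at (240,160), (272,159) and (240,186). The large bay is empty, and the robot touches nothing.

```bash
python3 -c "
from workcell import sign_off
print(sign_off())"
```

```text
the job is handed in; nothing more can be done
None
```

The job is handed in after about 23 s: both large beads are in the bowl, the three small beads are still in the tray, which is back level on the bench and released, and the bowl stayed within about 2 mm of its original spot.

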